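# Take the lint filter out to dry

## Robot

A 7-joint arm with a two-finger parallel gripper is mounted at the origin on the work surface. World frame = base frame: x ahead of the robot, y to its left, z up, the work surface at z = 0. Lengths are in m, angles in degrees, forces in N, time in s.
With the tool pointing down it reaches from about 0.425 to 0.875 m from the base axis. Payload 8.4 kg.
Tool frame: the origin (TCP) lies between the finger pads; the fingertips stand arm.tcp_to_tips ahead of it and the grasp point (between the pads) lies 6 mm ahead of it (arm.tcp_to_tips is the distance from the TCP to the fingertips, in m); y points along the fingers, z is the direction in which the jaws open and shut, and the axes are right-handed (so a half turn about y gives the same grasp; the last joint's range is limited). The gripper opens to 87 mm and grips with 3 to 60 N. Pads are 19 mm wide; open, the fingers measure 117 mm over their backs; the gripper's body (75 mm by 190 mm) begins 51 mm behind the grasp point.
Start: joints at [-73.98, 19.091, 2.286, 83.961, -0.768, 76.965, -3.352], TCP at [0.24, 0.604, 0.248] pointing down, gripper open.
Joint ranges: [-147.57, 147.57], [-21.85, 119.76], [-74.77, 79.35], [14.55, 137.4], [-85.83, 265.84], [4.83, 119.75], [-152.11, 152.11]. Speed limits (degrees/s): [127.2, 127.2, 159.86, 159.86, 180, 180, 180].

## Interface

Orientations are given as [roll, pitch, yaw] about the fixed x, y, z axes, in that order (R = Rz(yaw) Ry(pitch) Rx(roll)).
In Python, from bench import arm gives the robot as it stands.
- The arm moves only by the tool arm_command, never from a script. Its argument "series" is a list of rows, each a list of 7 numbers: the shift along the world's x, y, z as a fraction of full scale, then the turn, a rotation vector about the world's x, y, z as a fraction of full scale, then the opening, from 0 (shut) to 1 (fully open). In form: [[tx, ty, tz, ax, ay, az, fingers], ...]. A call has 1 to 12 rows; each row shifts and turns the pose as measured when the row begins; what a row does not reach is not made up. Full scale, the value 1, is 0.025 m for a shift and 6 degrees for a turn. A row lasts 1/8 s, in which the tool goes at most 62.5 mm and 10.7 degrees, less where a joint would pass 70% of its speed; a pose out of reach is approached as far as the arm can. A call with a number of a shift or a turn outside -1 to 1 is refused whole. A call with a gripper value outside its range is refused whole. The fingers move at their own pace and stop on an object; "grip_force" is the grip in N (left out, the last holds). Time passes only in rows, so rows that do not move let the fingers close. It gives the time, the measured TCP pose, the force and the opening at its end, in the units of the state.
- arm.read_state(): the state, without advancing time (a new reading comes with each control period).
- arm.grab_frame(name): name is "scene" or "side" or "wrist"; returns a dict with "image" (400x640x3 uint8, red, green, blue), "mtx" (3x3 intrinsics, pixels), "extrinsics" (4x4, takes a point from camera to world coordinates); the wrist camera has in their place "T_tool_cam" (4x4, takes a point from camera to tool coordinates, whose origin is the TCP and whose axes are the tool frame's). Camera axes: x right, y up, looking along -z (the intrinsics and any distortion apply to the point x, -y, -z); pixel columns grow to the right and rows downward; lengths in m; the calibration is good to about 2 mm. A picture is of the moment at which its call begins: read the wrist's pose just before it. There is no depth.
- arm.close_job(): hands the job in, once; it reports no verdict.
Trained networks look in the newest picture that a camera, given by its name, has taken for a name from the list of things; names that differ only in an ending like _2 or _b are one class to them, and where a whole thing is asked for, a point or a joint stands for the part that bears it (a point fixed in the world has none). Each returns a list of dicts, best first, with "confidence" (0 to 1); they miss things now and then, are a little off and sometimes report something else, mostly with a low value. They report only what shows in the picture. A call takes as long as a camera call.
- arm.spot_in(camera, query): "position" ([x, y, z] in m, in the coordinates of the camera as it stood for that picture, good to about 4 mm: the middle of the surface that is visible of it).
- arm.pinpoint(camera, query): "position" ([x, y, z] in m, in the coordinates of the camera as it stood for that picture, good to about 4 mm: a listed point, or the origin of a listed thing).
The state is a dict: "t": time; "joint_pos": joint angles; "joint_vel": joint speeds; "tau": joint torques, N m; "eef_pos": TCP position; "eef_rot": TCP orientation; "ft_force": force on the tool from outside, world axes, zero at the start; "moment": the same for the moment, N m; "finger_gap": opening from 0.0 (shut) to 1.0 (fully open).
Only numpy, scipy, OpenCV 4.12 (cv2) and the standard library are available. Lean on these libraries where they do the work, as an engineer would, in place of code of your own. Each camera call takes 0.05 s, during which the arm holds its last target. There are 200 camera calls.

## Task

The lint filter cassette's panel has to come out to dry: turn both red turn buttons aside so that they clear the panel, lift the panel out by its blue grip and lay it, grip up, on the green sloping stand with its lower edge against the lip, and let go. Then take it by its raised top edge and lower it upright into the empty middle slot of the white drying rack, not letting go until it stands on the rack's floor. Do not shift or tip the tumbler, bottle, jug or peg tin.

Things in the scene. Friction and masses are not known exactly. Their poses are not given: they have to be found in the camera images.
- cassette: Fixed grey box with a white rim, 185 (its x) x 195 (its y) x 42 mm high. Origin: centre of its underside; z up. A recess 125 x 135 mm, 8 mm deep, in the middle of its top holds the panel with 2.5 mm play all round; the panel rests on the recess floor, 34 mm up.
- near_pivot (a point): Pivot of the red turn button on the cassette's -x rim, 57 mm above the table; axes as the cassette's. Button: upright fin 28 x 10 mm, 48 to 66 mm above the table, centred on the pivot; under it a tab 10 mm wide, 43 to 49 mm up, its tip 25 mm from the pivot along the fin, its tail 8 mm. The pivot lies 15.5 mm outside the panel's edge, 25 mm to +y of the cassette's middle.
- far_pivot (a point): The same for the turn button on the cassette's +x rim, 25 mm to -y of its middle.
- button_near (a joint): Angle of the near turn button, rad, counter-clockwise from above. 0: tab points along the cassette's +x, straight over the panel's edge (fin along the cassette's x). It turns either way to stops at +-1.75, with light friction, and stays where it is left. Its tab is clear of the panel beyond about 1.25 either way.
- button_far (a joint): Angle of the far turn button, rad, counter-clockwise from above. 0: tab points along the cassette's -x, over the panel's edge. Otherwise the same as the near one.
- panel_mid (a point): Centre of the loose aluminium panel's plate: 120 (its x) x 130 (its y) x 6 mm, 0.15 to 0.3 kg, z out of the face with the grip. In the middle of that face stands a blue grip bar 44 mm long (along y), 14 mm wide (along x), 3 to 27 mm from this point. In the cassette its axes are the cassette's. Half a turn about z makes no difference.
- slope: Bed of the fixed green stand, sloping 45 deg. Origin: on its surface, middle of its lower end at the lip's foot, 35 mm above the table; x up the slope, y level, z square out. Bed 76 (x) x 120 (y) x 6 mm; lip 10 mm high. A panel lying home (x axes parallel, edge on the lip) has its centre at x 60, z 3 mm; its top 44 mm sticks out beyond the bed, free above and below. Stand foot 110 x 120 mm.
- rack: Fixed white drying rack, 150 (its x) x 130 (its y) mm. Origin: centre of its underside; z up; floor 12 mm up. Slots run along its y at x = -50, 0 and 50 mm, each 14 mm wide between wire prongs (at y = -45 and 45 mm) that reach 60 mm up. The middle slot is empty; the outer ones hold fixed chopping boards 8 mm thick, 100 mm wide, up to 87 mm high.
- bottle_mid (a point): Middle of a loose green glass bottle with cap, 62 mm across, 190 mm high, upright. Bystander.
- jug_mid (a point): Middle of a loose blue plastic jug, 100 mm across, 150 mm high, with a handle reaching 82 mm from its axis along its x. Bystander.
- peg_tin_mid (a point): Middle of a loose wooden-sided tin of clothes pegs, 98 mm across, about 82 mm high, upright. Bystander.
- tumbler_mid (a point): Middle of a loose glass tumbler, 68 mm across, 100 mm high, upright, open. Bystander.

How it is judged:
By the outcome, as a careful person would: the job done as asked, in the order asked, and still so for the second after the job is handed in, with the robot touching nothing.
It also fails if it takes over 72 s, if anything falls off the work surface, if the arm or the gripper's body presses on something with over 40 N, if the wrist force passes 120 N, or if a joint passes its speed limit or range.

## Working session

There is one attempt and no reset: what is moved stays moved. The work goes in short steps, Python scripts to look and compute and a tool call to move; the robot and the scene stay as the last step left them, time stands still between calls to the robot, and variables do not carry over. Pictures are saved under pics/ and viewed, about 8 in all and at most 12, crops included, and the job is handed in when it is done.

Besides the shell and the picture viewer there is one more tool, called as a command line: name --pt "numbers of a row" for each row, then --argument value for the rest. arm_command: Moves the arm, as the interface text tells. Its arguments: {"type":"object","properties":{"series":{"type":"array","items":{"type":"array","items":{"type":"number","minimum":-1,"maximum":1}}},"grip_force":{"type":"number"}},"required":["series"]}

```bash
mkdir -p pics; cat > h.py <<'E'
import numpy as np, cv2
from scipy.spatial.transform import Rotation as R
from bench import arm
def tool():
    s=arm.read_state(); T=np.eye(4); T[:3,:3]=R.from_euler('xyz',s['eef_rot'],degrees=True).as_matrix(); T[:3,3]=s['eef_pos']; return T
def grab(c,save=None):
    T=tool(); f=arm.grab_frame(c)
    E=f['extrinsics'] if 'extrinsics' in f else T@np.array(f['T_tool_cam'])
    if save: cv2.imwrite('pics/'+save,f['image'][:,:,::-1])
    return f,np.array(E)
def find(c,E,q,fn='pinpoint'):
    r=getattr(arm,fn)(c,q)
    return [(np.round((E@np.r_[d['position'],1])[:3],4).tolist(),round(d['confidence'],2)) for d in r[:2]]
def px(f,E,P):
    p=np.linalg.inv(E)@np.r_[P,1]; p=np.array([p[0],-p[1],-p[2]]); q=np.array(f['mtx'])@p; return q[:2]/q[2]
E
python3 - <<'E'
from h import *
print(arm.read_state(), getattr(arm,'tcp_to_tips',None))
ims=[]
for c in ['scene','side']:
    f,E=grab(c,c+'0.png'); print(c,[k for k in f if k!='image'],np.round(E,3).tolist())
    for q in ['cassette','near_pivot','far_pivot','panel_mid','slope','rack','bottle_mid','jug_mid','peg_tin_mid','tumbler_mid']:
        print(q,find(c,E,q))
E
```

```text
{'t': 0.0, 'joint_pos': array([-73.98075536,  19.1299136 ,   2.2854277 ,  84.01157958,
        -0.76753935,  76.96186306,  -3.35212498]), 'joint_vel': array([-0.06201578, -0.05380369,  0.15195337,  0.05321819, -0.0170155 ,
        0.02674457, -0.01659614]), 'tau': array([ 2.76780484e-04, -6.56345344e+01,  1.33561704e+00, -4.03819013e+01,
       -5.97108062e-02,  4.47141705e-02,  1.40083403e-04]), 'eef_pos': array([0.24024823, 0.60352788, 0.24667578]), 'eef_rot': array([-9.00878767e+01, -6.44839270e-03, -2.17050264e+01]), 'ft_force': array([-0.45390253, -0.08707507, -1.02750606]), 'moment': array([-0.00677036, -0.06310308,  0.01069453]), 'finger_gap': 1.0028055622494676} 0.025
scene ['mtx', 'extrinsics'] [[0.194, -0.731, 0.655, 1.265], [0.981, 0.142, -0.132, -0.152], [0.003, 0.668, 0.744, 0.92], [0.0, 0.0, 0.0, 1.0]]
cassette []
near_pivot [([0.4435, -0.3473, 0.0595], 0.74)]
far_pivot [([0.5971, -0.3587, 0.0586], 0.66)]
panel_mid [([0.5202, -0.3551, 0.0408], 0.85)]
slope [([0.7434, 0.0028, 0.04], 0.61), ([0.5587, -0.0701, 0.0388], 0.58)]
rack [([0.4732, 0.3317, 0.0005], 0.97)]
bottle_
[... 195 characters left out ...]
0518], 0.66), ([0.5968, -0.359, 0.0587], 0.59)]
side ['mtx', 'extrinsics'] [[0.965, 0.139, -0.22, 0.285], [-0.26, 0.473, -0.842, -0.991], [-0.013, 0.87, 0.493, 0.667], [0.0, 0.0, 0.0, 1.0]]
cassette [([0.521, -0.3576, -0.0014], 0.78)]
near_pivot [([0.4407, -0.3477, 0.0612], 0.89)]
far_pivot [([0.5982, -0.361, 0.0559], 0.67)]
panel_mid [([0.526, -0.3593, 0.0363], 0.56), ([0.745, 0.0056, 0.0361], 0.46)]
slope [([0.5575, -0.0674, 0.0357], 0.85)]
rack [([0.4745, 0.3291, 0.0035], 0.98), ([0.7032, 0.1797, 0.0931], 0.53)]
bottle_mid [([0.702, 0.1813, 0.0921], 0.58)]
jug_mid [([0.7305, -0.1991, 0.0696], 0.79)]
peg_tin_mid [([0.7429, 0.005, 0.0372], 0.59)]
tumbler_mid [([0.3791, 0.014, 0.0534], 0.7)]
```

View images.

View pics/scene0.png

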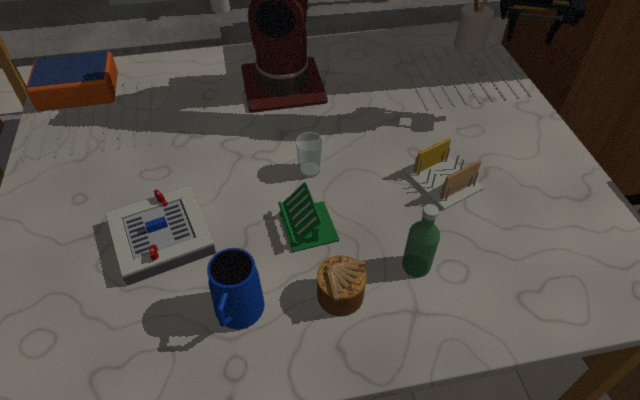

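View pics/side0.png

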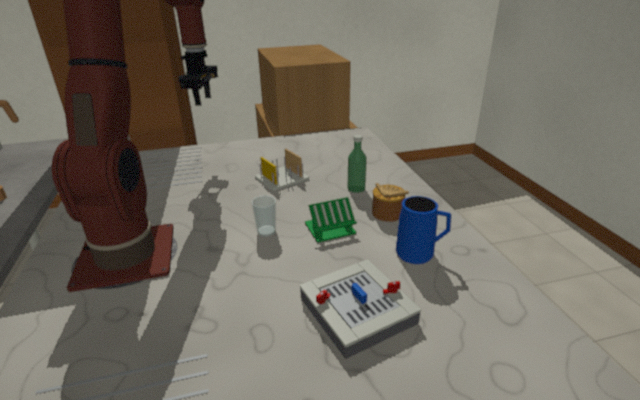

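arm_command --pt "0.6 -0.9 0.4 0 0 0 1" --pt "0.6 -0.9 0.4 0 0 0 1" --pt "0.6 -0.9 0.4 0 0 0 1" --pt "0.6 -0.9 0.4 0 0 0 1" --pt "0.6 -0.9 0.4 0 0 0 1" --pt "0.6 -0.9 0.4 0 0 0 1" --pt "0.6 -0.9 0.4 0 0 0 1" --pt "0.6 -0.9 0.4 0 0 0 1" --pt "0.6 -0.9 0.4 0 0 0 1" --pt "0.6 -0.9 0.4 0 0 0 1" --pt "0.6 -0.9 0.4 0 0 0 1" --pt "0.6 -0.9 0.4 0 0 0 1"

```text
t: 2.6
eef_pos: [0.4335, 0.308, 0.3796]
eef_rot: [-89.5, -0.1, -22.5]
ft_force: [0.2, -0.3, 0.4]
finger_gap: 0.994
```

```bash
python3 - <<'E'
from h import *
f,E=grab('wrist','w1.png'); print(np.round(f['T_tool_cam'],3).tolist(),np.round(f['mtx'],1).tolist()); print(np.round(E,3).tolist())
for q in ['rack','bottle_mid']:print(find('wrist',E,q))
s=arm.read_state();print(s['t'],s['eef_pos'],s['eef_rot'])
E
```

```text
[[-0.001, -0.971, -0.241, -0.065], [-0.001, 0.241, -0.971, -0.137], [1.0, -0.001, -0.001, 0.001], [0.0, 0.0, 0.0, 1.0]] [[347.5, 0.0, 316.9], [0.0, 347.5, 200.4], [0.0, 0.0, 1.0]]
[[0.382, -0.896, -0.227, 0.373], [0.924, 0.373, 0.084, 0.332], [0.01, -0.242, 0.97, 0.517], [0.0, 0.0, 0.0, 1.0]]
[([0.4737, 0.3279, 0.0037], 0.64)]
[]
2.75 [0.43407035 0.30779038 0.37986273] [-89.43242381  -0.12924934 -22.67796729]
```

View pics/w1.png

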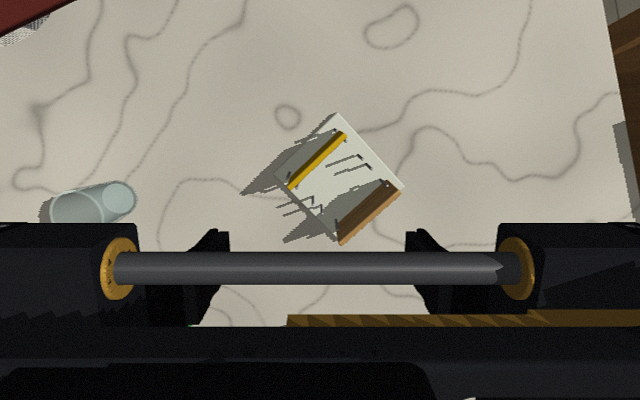

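```bash
cat >> h.py <<'E'
def bp(f,E,uv,z):
    d=np.linalg.inv(np.array(f['mtx']))@np.r_[uv,1]; d=E[:3,:3]@np.array([d[0],-d[1],-d[2]]); return E[:3,3]+d*(z-E[2,3])/d[2]
E
python3 - <<'E'
from h import *
f,E=grab('wrist')
im=f['image']
g=cv2.resize(im[100:260,230:440],None,fx=3.8,fy=3.7,interpolation=cv2.INTER_CUBIC); cv2.imwrite('pics/w1c.png',g[:,:,::-1])
c=[bp(f,E,p,0.012) for p in [(337,113),(404,187),(340,243),(275,172)]]
print(np.round(c,3).tolist())
for a,b in [(0,1),(1,2),(3,2),(0,3)]:
    d=c[b]-c[a]; print(np.linalg.norm(d),np.degrees(np.arctan2(d[1],d[0])))
for a,b in [((288,187),(345,135)),((341,243),(400,192))]:
    A,B=bp(f,E,a,.087),bp(f,E,b,.087); d=B-A; print((A+B)/2,np.linalg.norm(d),np.degrees(np.arctan2(d[1],d[0])))
for c in ['scene','side']:
    f,E=grab(c); b=px(f,E,[.558,-.068,.06]); print(c,b); u,v=b.astype(int); k=cv2.resize(f['image'][v-50:v+50,u-50:u+50],(400,400),interpolation=cv2.INTER_CUBIC)
    g=k if c=='scene' else np.hstack([g,k])
cv2.imwrite('pics/sl.png',g[:,:,::-1])
E
```

```text
[[0.386, 0.363, 0.012], [0.524, 0.416, 0.012], [0.569, 0.295, 0.012], [0.429, 0.248, 0.012]]
0.14713307050772892 20.84406743810953
0.1288051933220356 -69.41018377490323
0.14758239989968536 18.53616791250121
0.12286415284670932 -69.57619322029423
[0.42838883 0.31309395 0.087     ] 0.09577168833879993 109.75530329385977
[0.52300447 0.34926083 0.087     ] 0.10085467383462156 110.25262506870962
scene [289.26851594 215.29325641]
side [335.69837042 217.77098192]
```

View pics/sl.png

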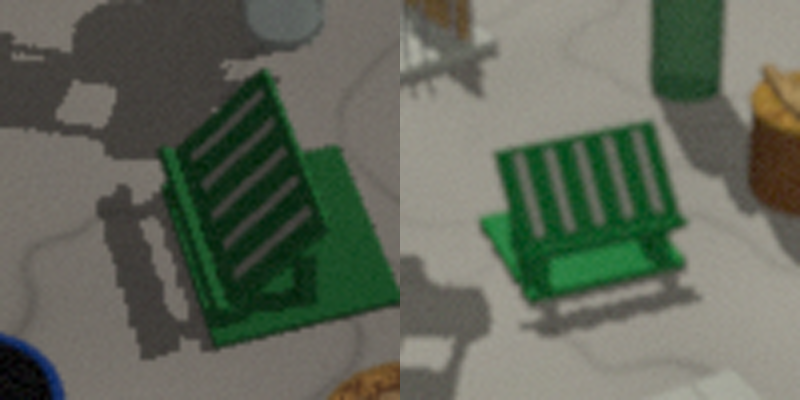

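```bash
python3 - <<'E'
from h import *
for c,o,pts in [('scene',(239,165),[(268,72),(326,230)]),('side',(285,167),[(98,152),(255,122)])]:
    f,E=grab(c); P=[bp(f,E,(o[0]+a/4,o[1]+b/4),.0887) for a,b in pts]; d=P[1]-P[0]
    print(c,np.round(P,4).tolist(),np.linalg.norm(d),np.degrees(np.arctan2(d[1],d[0])),(P[0]+P[1])/2)
E
```

```text
scene [[0.4958, -0.0188, 0.0887], [0.6135, -0.0096, 0.0887]] 0.1180539862768309 4.49175894234612 [ 0.55467024 -0.01419157  0.0887    ]
side [[0.4947, -0.0286, 0.0887], [0.6108, -0.0192, 0.0887]] 0.11644423984324125 4.638134433593208 [ 0.55276705 -0.02393233  0.0887    ]
```

arm_command --pt "0.15 -1 -0.1 0 0 -1 0.35" --pt "0.15 -1 -0.1 0 0 -1 0.35" --pt "0.15 -1 -0.1 0 0 -1 0.35" --pt "0.15 -1 -0.1 0 0 -1 0.35" --pt "0.15 -1 -0.1 0 0 -1 0.35" --pt "0.15 -1 -0.1 0 0 -1 0.35" --pt "0.15 -1 -0.1 0 0 -1 0.35" --pt "0.15 -1 -0.1 0 0 -1 0.35" --pt "0.15 -1 -0.1 0 0 -1 0.35" --pt "0.15 -1 -0.1 0 0 -1 0.35" --pt "0.15 -1 -0.1 0 0 -1 0.35" --pt "0.15 -1 -0.1 0 0 -1 0.35"

```text
t: 4.5
eef_pos: [0.4729, 0.0111, 0.3435]
eef_rot: [-89.9, -0.0, -95.5]
ft_force: [0.1, 0.4, -0.9]
finger_gap: 0.348
```

arm_command --pt "0.2 -1 -0.1 0 0 -1 0.35" --pt "0.2 -1 -0.1 0 0 -1 0.35" --pt "0.2 -1 -0.1 0 0 -1 0.35" --pt "0.2 -1 -0.1 0 0 -1 0.35" --pt "0.2 -1 -0.1 0 0 -1 0.35" --pt "0.2 -1 -0.1 0 0 -1 0.35" --pt "0.2 -1 -0.1 0 0 -1 0.35" --pt "0.2 -1 -0.1 0 0 -1 0.35" --pt "0.2 -1 -0.1 0 0 -0.9 0.35" --pt "0.2 -1 -0.1 0 0 -0.6 0.35" --pt "0.2 -1 -0.1 0 0 0 0.35" --pt "0 0 0 0 0 0 0.35"

```text
t: 6.0
eef_pos: [0.5298, -0.2656, 0.3116]
eef_rot: [-90.1, -0.2, -153.7]
ft_force: [-0.5, 0.5, 0.6]
finger_gap: 0.352
```

```bash
python3 - <<'E'
from h import *
f,E=grab('wrist','w2.png'); 
for q in ['cassette','near_pivot','far_pivot','panel_mid','button_near','button_far']:print(q,find('wrist',E,q))
s=arm.read_state();print(s['t'],s['eef_pos'],s['eef_rot'],s['joint_pos'])
E
```

```text
cassette []
near_pivot [([0.3721, 0.0107, 0.0503], 0.58)]
far_pivot [([0.6005, -0.3628, 0.0585], 0.85)]
panel_mid [([0.5266, -0.3609, 0.0389], 0.89)]Traceback (most recent call last):
  File "<stdin>", line 3, in <module>
  File "h.py", line 12, in find
    r=getattr(arm,fn)(c,q)
ValueError: it knows: bottle_mid, cassette, far_pivot, jug_mid, near_pivot, panel_mid, peg_tin_mid, rack, slope, tumbler_mid
```

View pics/w2.png

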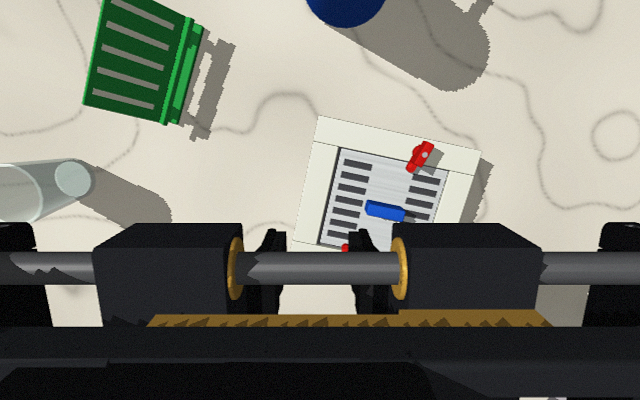

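```bash
python3 - <<'E'
from h import *
f,E=grab('wrist'); 
def line(n,a,b,z):
    A,B=bp(f,E,a,z),bp(f,E,b,z); d=B-A; print(n,np.round(A,4)[:2],np.round(B,4)[:2],np.linalg.norm(d).round(4),np.degrees(np.arctan2(d[1],d[0])).round(1))
line('rim far',(317,115),(481,150),.042)
line('rim side',(317,115),(293,240),.042)
line('recess edge',(338,147),(318,243),.042)
line('bar',(366,207),(405,214),.064)
line('fin',(429,143),(411,171),.060)
line('lip',(200,22),(165,125),.04)
line('bedtop',(105,0),(83,103),.0887)
im=f['image']; g=cv2.resize(im[110:250,290:490],None,fx=4,fy=4,interpolation=cv2.INTER_CUBIC); cv2.imwrite('pics/w2c.png',g[:,:,::-1])
# near button from fixed cams
o=[]
for c,P in [('scene',(.4435,-.3475,.06)),('side',(.4435,-.3475,.06))]:
    F,G=grab(c); u,v=px(F,G,P).astype(int); o.append(cv2.resize(F['image'][v-25:v+25,u-25:u+25],(400,400),interpolation=cv2.INTER_CUBIC)); print(u,v)
cv2.imwrite('pics/nb.png',np.hstack(o)[:,:,::-1])
s=arm.read_state();print(s['t'],s['eef_pos'],s['eef_rot'],s['joint_pos'])
E
```

```text
rim far [ 0.5878 -0.2335] [ 0.6379 -0.4219] 0.195 -75.1
rim side [ 0.5878 -0.2335] [ 0.4394 -0.2744] 0.154 -164.6
recess edge [ 0.5664 -0.2715] [ 0.4498 -0.304 ] 0.1211 -164.5
bar [ 0.5214 -0.3297] [ 0.5342 -0.3739] 0.046 -73.8
fin [ 0.6165 -0.358 ] [ 0.5805 -0.356 ] 0.0361 176.9
lip [ 0.6184 -0.0772] [ 0.4993 -0.0816] 0.1192 -177.8
bedtop [ 0.5928 -0.009 ] [ 0.4936 -0.0185] 0.0997 -174.5
159 195
321 294
6.4 [ 0.53021988 -0.26373831  0.31251923] [-9.01571435e+01 -1.07314546e-01 -1.53489448e+02] [-16.66632681  13.49154319  47.08725942  88.28436985  -9.91702576
  82.73982278 -32.57019292]
```

View pics/w2c.png

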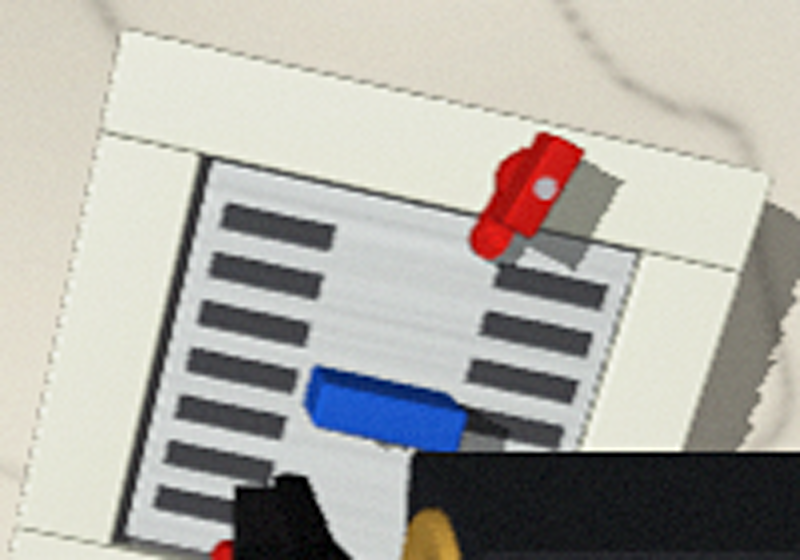

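View pics/nb.png

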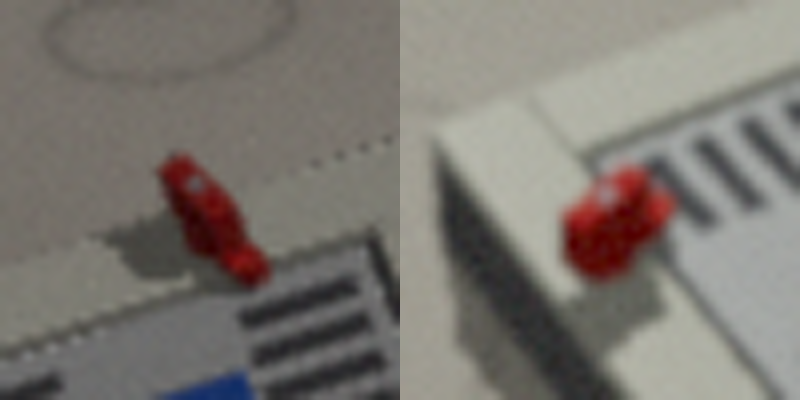

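```bash
python3 - <<'E'
from h import *
for c,o,pts in [('scene',(134,170),[(187,165),(228,228)]),('scene',(134,170),[(197,184),(252,272)])]:
    f,E=grab(c)
    z=(.066,.066) if pts[0][0]==187 else (.066,.046)
    P=[bp(f,E,(o[0]+a/8,o[1]+b/8),q) for (a,b),q in zip(pts,z)]; d=P[1]-P[0]; print(np.round(P,4).tolist(),np.linalg.norm(d[:2]),np.degrees(np.arctan2(d[1],d[0])))
E
```

```text
[[0.4337, -0.3516, 0.066], [0.4603, -0.3401, 0.066]] 0.029005995711752105 23.43060919498745
[[0.4416, -0.3488, 0.066], [0.4597, -0.3377, 0.046]] 0.021199833022757724 31.32730020493492
```

arm_command --pt "-0.4 -0.4 -0.8 0 0 0 0.35" --pt "-0.4 -0.4 -0.8 0 0 0 0.35" --pt "-0.4 -0.4 -0.8 0 0 0 0.35" --pt "-0.4 -0.4 -0.8 0 0 0 0.35" --pt "-0.4 -0.4 -0.8 0 0 0 0.35" --pt "-0.4 -0.4 -0.8 0 0 0 0.35" --pt "-0.4 -0.4 -0.8 0 0 0 0.35" --pt "-0.2 -0.2 -0.6 0 0 0 0.35" --pt "0 0 0 0 0 0 0.35"

```text
t: 7.62
eef_pos: [0.4538, -0.3394, 0.154]
eef_rot: [-90.1, 0.1, -153.3]
ft_force: [-0.0, 0.9, 0.5]
finger_gap: 0.351
```

```bash
python3 - <<'E'
from h import *
f,E=grab('wrist','w3.png'); 
print(find('wrist',E,'near_pivot'),find('wrist',E,'far_pivot'),find('wrist',E,'panel_mid'))
s=arm.read_state();print(s['t'],s['eef_pos'],s['eef_rot'],s['joint_pos'])
g=cv2.resize(f['image'][130:330,200:440],None,fx=3,fy=3); cv2.imwrite('pics/w3c.png',g[:,:,::-1])
E
```

```text
[([0.4445, -0.3457, 0.0539], 0.7)] [([0.6022, -0.3605, 0.0553], 0.96)] [([0.5248, -0.3572, 0.0388], 0.8)]
7.825 [ 0.45536831 -0.33933479  0.15555317] [ -89.96316022    0.18308123 -153.25674783] [ -7.7166288   17.22888585  47.64669455 104.16542321 -14.18906726
  64.61585427 -18.4774626 ]
```

View pics/w3.png

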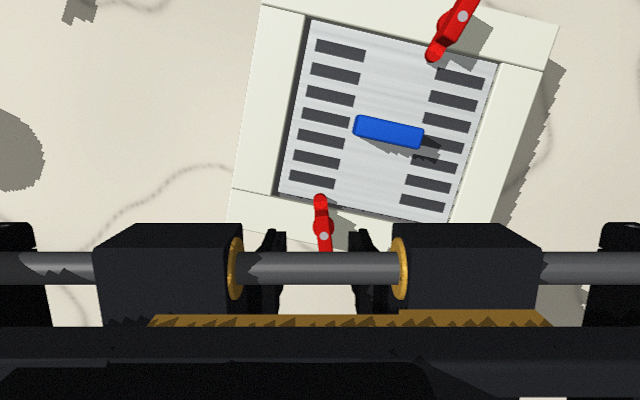

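```bash
python3 - <<'E'
from h import *
f,E=grab('wrist')
P=lambda a,z:bp(f,E,a,z)
def line(n,A,B):
    d=B-A; print(n,A[:2].round(4),B[:2].round(4),((A+B)/2)[:2].round(4),np.linalg.norm(d[:2]).round(4),np.degrees(np.arctan2(d[1],d[0])).round(1))
line('pin near->far',P((323.5,236),.067),P((462.5,16),.067))
line('near fin',P((325,250),.066),P((319,215),.066)); line('near pin->tip',P((323.5,236),.067),P((320,202),.046))
line('far pin->tip',P((462.5,16),.067),P((432,55),.046))
line('bar',P((355,123),.064),P((424,137),.064))
line('recess L',P((311,18),.042),P((277,193),.042)); line('recess near',P((277,193),.042),P((449,223),.042)); line('recess far',P((311,18),.042),P((499,62),.042))
E
```

```text
pin near->far [ 0.4443 -0.35  ] [ 0.604 -0.361] [ 0.5242 -0.3555] 0.1601 -3.9
near fin [ 0.4353 -0.3558] [ 0.456  -0.3406] [ 0.4457 -0.3482] 0.0257 36.2
near pin->tip [ 0.4443 -0.35  ] [ 0.4601 -0.3395] [ 0.4522 -0.3448] 0.019 33.6
far pin->tip [ 0.604 -0.361] [ 0.5833 -0.3604] [ 0.5937 -0.3607] 0.0208 178.4
bar [ 0.5209 -0.3337] [ 0.5333 -0.3779] [ 0.5271 -0.3558] 0.0459 -74.4
recess L [ 0.568  -0.2782] [ 0.451  -0.3085] [ 0.5095 -0.2933] 0.1209 -165.5
recess near [ 0.451  -0.3085] [ 0.4886 -0.4344] [ 0.4698 -0.3715] 0.1314 -73.4
recess far [ 0.568  -0.2782] [ 0.601 -0.404] [ 0.5845 -0.3411] 0.1301 -75.3
```

arm_command --pt "-0.2 -0.2 -0.3 0 0 0.6 0.35" --pt "-0.2 -0.2 -0.6 0 0 0.5 0.35" --pt "0 0 -0.8 0 0 0 0.35" --pt "0 0 -0.8 0 0 0 0.35" --pt "0 0 -0.4 0 0 0 0.35" --pt "0 0 0 0 0 0 0.35"

```text
t: 8.62
eef_pos: [0.4487, -0.348, 0.0819]
eef_rot: [-89.8, 0.4, -146.4]
ft_force: [0.6, -0.5, -0.7]
finger_gap: 0.353
```

arm_command --pt "-0.15 -0.05 -0.25 0 0 0 0.35" --pt "0 0 0 0 0 0 0.35"

```text
t: 8.88
eef_pos: [0.4453, -0.3496, 0.0761]
eef_rot: [-89.7, 0.4, -146.4]
ft_force: [-0.7, -0.8, -0.1]
finger_gap: 0.35
```

arm_command --pt "0 0 0 0 0 0 0.05" --pt "0 0 0 0 0 0 0.05" --pt "0 0 0 0 0 0 0.05" --pt "0 0 0 0 0 0 0.05" --grip_force 8

```text
t: 9.38
eef_pos: [0.4449, -0.3484, 0.0767]
eef_rot: [-89.9, 0.4, -146.4]
ft_force: [2.6, -1.7, -2.7]
finger_gap: 0.112
```

arm_command --pt "0 0 0 0 0 1 0.05" --pt "0 0 0 0 0 1 0.05" --pt "0 0 0 0 0 1 0.05" --pt "0 0 0 0 0 1 0.05" --pt "0 0 0 0 0 1 0.05" --pt "0 0 0 0 0 1 0.05" --pt "0 0 0 0 0 1 0.05" --pt "0 0 0 0 0 1 0.05" --pt "0 0 0 0 0 1 0.05" --pt "0 0 0 0 0 1 0.05" --pt "0 0 0 0 0 1 0.05" --pt "0 0 0 0 0 0 0.05"

```text
t: 10.88
eef_pos: [0.442, -0.3473, 0.0767]
eef_rot: [-90.2, 0.6, -78.5]
ft_force: [-0.6, 1.1, 0.3]
finger_gap: 0.115
```

arm_command --pt "0 0 0 0 0 0 0.35" --pt "0 0 0 0 0 0 0.35" --pt "0 0 0.9 0 0 0 0.35" --pt "0 0 0.9 0 0 -0.5 0.35" --pt "0.5 0 0 0 0 -1 0.35" --pt "0.5 0 0 0 0 -1 0.35" --pt "0.5 0 0 0 0 -1 0.35" --pt "0.5 0 0 0 0 -1 0.35" --pt "0.5 0 0 0 0 -1 0.35" --pt "0.5 0 0 0 0 -1 0.35" --pt "0.5 0 0 0 0 -1 0.35" --pt "0.5 0 0 0 0 -1 0.35"

```text
t: 12.38
eef_pos: [0.5462, -0.3485, 0.1242]
eef_rot: [-90.0, 0.4, -132.0]
ft_force: [-1.0, -0.6, -0.6]
finger_gap: 0.349
```

arm_command --pt "0.5 -0.1 0 0 0 -1 0.35" --pt "0.5 -0.1 0 0 0 -1 0.35" --pt "0.4 -0.1 0 0 0 -1 0.35" --pt "0.4 -0.1 0 0 0 -1 0.35" --pt "0.2 -0.1 0 0 0 -1 0.35" --pt "0 0 0 0 0 -1 0.35" --pt "0 0 0 0 0 -1 0.35" --pt "0 0 0 0 0 -0.7 0.35" --pt "0 0 0 0 0 0 0.35"

```text
t: 13.5
eef_pos: [0.601, -0.3599, 0.1233]
eef_rot: [-89.8, 0.4, 179.9]
ft_force: [-0.6, -0.1, -0.4]
finger_gap: 0.352
```

```bash
python3 - <<'E'
from h import *
f,E=grab('wrist','w4.png'); 
print(find('wrist',E,'near_pivot'),find('wrist',E,'far_pivot'),find('wrist',E,'panel_mid'))
s=arm.read_state();print(s['t'],s['eef_pos'],s['eef_rot'],s['joint_pos'])
E
```

```text
[] [([0.6029, -0.3629, 0.0563], 0.81)] [([0.5251, -0.3578, 0.0403], 0.67)]
13.7 [ 0.60079881 -0.36013215  0.12344541] [ -89.82742659    0.41776658 -179.99193608] [ -4.76786054  36.79305981  47.55033658  86.36807263 -28.38483888
  68.93686625 -42.78587984]
```

arm_command --pt "0.1 -0.05 -0.6 0 0 0 0.35" --pt "0 0 -0.6 0 0 0 0.35" --pt "0 0 -0.5 0 0 0 0.35" --pt "0 0 0 0 0 0 0.35" --pt "0 0 0 0 0 0 0.35"

```text
t: 14.32
eef_pos: [0.6028, -0.3612, 0.0766]
eef_rot: [-89.9, 0.3, -179.9]
ft_force: [0.4, 0.2, 0.7]
finger_gap: 0.351
```

arm_command --pt "0 0 0 0 0 0 0.05" --pt "0 0 0 0 0 0 0.05" --pt "0 0 0 0 0 0 0.05" --pt "0 0 0 0 0 1 0.05" --pt "0 0 0 0 0 1 0.05" --pt "0 0 0 0 0 1 0.05" --pt "0 0 0 0 0 1 0.05" --pt "0 0 0 0 0 1 0.05" --pt "0 0 0 0 0 1 0.05"

```text
t: 15.45
eef_pos: [0.6029, -0.36, 0.0777]
eef_rot: [-90.0, 0.4, -142.8]
ft_force: [-0.4, 1.6, -0.3]
finger_gap: 0.116
```

arm_command --pt "0 0 0 0 0 1 0.05" --pt "0 0 0 0 0 1 0.05" --pt "0 0 0 0 0 1 0.05" --pt "0 0 0 0 0 1 0.05" --pt "0 0 0 0 0 1 0.05" --pt "0 0 0 0 0 1 0.05" --pt "0 0 0 0 0 1 0.05" --pt "0 0 0 0 0 1 0.05" --pt "0 0 0 0 0 1 0.05" --pt "0 0 0 0 0 1 0.05" --pt "0 0 0 0 0 0 0.05"

```text
t: 16.82
eef_pos: [0.6009, -0.3592, 0.0777]
eef_rot: [-90.2, 0.5, -80.9]
ft_force: [1.1, 0.0, -1.8]
finger_gap: 0.11
```

arm_command --pt "0 0 0 0 0 0 0.4" --pt "0 0 0 0 0 0 0.4" --pt "0 0 0.9 0 0 0 0.4" --pt "0 0 0.9 0 0 0.4 0.4" --pt "-0.6 0 0.3 0 0 0.4 0.4" --pt "-0.8 0 0.2 0 0 0.2 0.4" --pt "-0.8 0 0 0 0 0 0.4" --pt "-0.6 0.05 0 0 0 0 0.4" --pt "0 0 0 0 0 0 0.4"

```text
t: 17.95
eef_pos: [0.5312, -0.36, 0.148]
eef_rot: [-89.8, 0.0, -75.2]
ft_force: [-0.0, -0.4, 1.0]
finger_gap: 0.403
```

```bash
python3 - <<'E'
from h import *
f,E=grab('wrist'); 
print(find('wrist',E,'near_pivot'),find('wrist',E,'far_pivot'),find('wrist',E,'panel_mid'))
s=arm.read_state();print(s['t'],s['eef_pos'],s['eef_rot'],s['joint_pos'])
F,G=grab('scene')
u,v=px(F,G,(.525,-.356,.05)).astype(int)
k=cv2.resize(F['image'][v-50:v+50,u-50:u+50],(400,400),interpolation=cv2.INTER_CUBIC)
cv2.imwrite('pics/w5.png',np.hstack([cv2.resize(f['image'][:250,:],None,fx=.62,fy=1.6*.62)[:400] if 0 else f['image'][:400,120:520],k])[:,:,::-1])
E
```

```text
[([0.4439, -0.3477, 0.0569], 0.92)] [] [([0.5263, -0.3603, 0.0377], 0.89)]
18.15 [ 0.53259938 -0.35926292  0.14679988] [-8.98021327e+01  7.76579765e-02 -7.50384916e+01] [ 10.58173473  23.28209991  25.21445886  93.13515746 -10.8489719
  65.9087908   53.39370504]
```

View pics/w5.png

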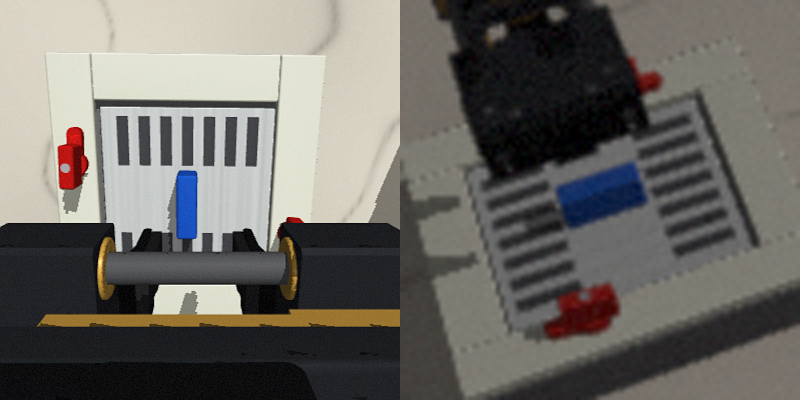

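arm_command --pt "-0.25 0.05 -0.6 0 0 0 0.4" --pt "0 0 -0.8 0 0 0 0.4" --pt "0 0 -0.8 0 0 0 0.4" --pt "0 0 -0.7 0 0 0 0.4" --pt "0 0 0 0 0 0 0.4" --pt "0 0 0 0 0 0 0.4" --grip_force 30

```text
t: 18.95
eef_pos: [0.5245, -0.3567, 0.0672]
eef_rot: [-90.0, 0.2, -75.0]
ft_force: [0.8, 0.2, 0.5]
finger_gap: 0.404
```

arm_command --pt "0 0 0.08 0 0 0 0.05" --pt "0 0 0 0 0 0 0.05" --pt "0 0 0 0 0 0 0.05" --pt "0 0 0 0 0 0 0.05"

```text
t: 19.45
eef_pos: [0.5244, -0.3575, 0.0709]
eef_rot: [-90.0, 0.2, -75.0]
ft_force: [-1.0, -0.3, -1.6]
finger_gap: 0.157
```

arm_command --pt "0 0 0.3 0 0 0 0.05" --pt "0 0 0.5 0 0 0 0.05" --pt "0 0 0.8 0 0 0 0.05" --pt "0 0 0.8 0 0 0 0.05"

```text
t: 19.95
eef_pos: [0.5243, -0.3568, 0.1339]
eef_rot: [-90.0, 0.2, -75.0]
ft_force: [-0.1, -0.1, -2.0]
finger_gap: 0.157
```

arm_command --pt "0 0 0.9 0 0 -0.5 0.05" --pt "0 0 0.9 0 0 -1 0.05" --pt "0 0.2 0.9 0 0 -1 0.05" --pt "0.1 0.5 0.6 0 0 -1 0.05" --pt "0.1 0.6 0.4 0 0 -1 0.05" --pt "0.1 0.6 0 0 0 -1 0.05" --pt "0.1 0.6 0 0 0 -1 0.05" --pt "0.1 0.6 0 0 0 -1 0.05" --pt "0.1 0.6 0 0 0 -1 0.05" --pt "0.1 0.6 0 0 0 -1 0.05" --pt "0.1 0.6 0 0 0 -1 0.05" --pt "0.1 0.6 0 0 0 -1 0.05"

```text
t: 21.45
eef_pos: [0.5484, -0.2189, 0.2523]
eef_rot: [-88.9, 0.4, -146.5]
ft_force: [0.1, -0.4, -2.0]
finger_gap: 0.154
```

arm_command --pt "0.1 0.6 0 0 0 -1 0.05" --pt "0.1 0.6 0 0 0 -1 0.05" --pt "0.1 0.6 0 0 0 -1 0.05" --pt "0.1 0.6 0 0 0 -1 0.05" --pt "0 0.4 0 0 0 -0.9 0.05" --pt "0 0 0 0 0 0 0.05"

```text
t: 22.2
eef_pos: [0.5592, -0.1458, 0.2619]
eef_rot: [-88.9, 0.9, -176.8]
ft_force: [-0.2, -0.6, -2.7]
finger_gap: 0.159
```

```bash
python3 - <<'E'
from h import *
f,E=grab('wrist','w6.png'); 
print(find('wrist',E,'slope'))
F,G=grab('scene');print(find('scene',G,'slope'))
F,G=grab('side');print(find('side',G,'slope'))
s=arm.read_state();print(s['t'],s['eef_pos'],s['eef_rot'],s['joint_pos'])
E
```

```text
[]
[([0.5575, -0.0707, 0.0381], 0.56)]
[([0.5539, -0.0715, 0.036], 0.69)]
22.5 [ 0.55881377 -0.14725214  0.26070023] [ -88.86808315    0.84499912 -176.92897369] [-20.61280755  10.187184    34.85037226  95.64084765  -5.13992914
  74.88706594 -71.88911681]
```

arm_command --pt "0 0 0 0.95 0.07 0.1 0.05" --pt "0 0.1 0 0.95 0.07 0.1 0.05" --pt "0 0.1 -0.2 0.95 0.07 0 0.05" --pt "0 0.2 -0.4 0.95 0.07 0 0.05" --pt "0 0.2 -0.5 0.95 0.07 0 0.05" --pt "0 0.2 -0.5 0.95 0.07 0 0.05" --pt "0 0.2 -0.5 0.9 0.07 0 0.05" --pt "0 0 -0.4 0.7 0 0 0.05" --pt "0 0 0 0 0 0 0.05"

```text
t: 23.62
eef_pos: [0.5596, -0.1256, 0.1956]
eef_rot: [-133.9, 1.3, -176.3]
ft_force: [-1.2, -0.2, -2.4]
finger_gap: 0.157
```

```bash
cat > tgt.py <<'E'
from h import *
import sys
xs=np.array([-.052,.705,.707]);zs=np.array([.052,-.705,.707]);ys=np.cross(zs,xs)
O=np.array([.557,-.070,.035])
def slope_pose():
    T=tool(); p=R_=T[:3,:3].T; 
    c=T[:3,3]+.034*T[:3,1]-O
    print('panel centre in slope',np.round([c@xs,c@ys,c@zs],4))
    W=np.column_stack([ys,-zs,-xs]); rv=R.from_matrix(W@T[:3,:3].T).as_rotvec(degrees=True); print('turn needed',rv.round(2))
E
python3 - <<'E'
from tgt import *
slope_pose(); s=arm.read_state();print(s['t'],s['eef_pos'],s['eef_rot'],s['joint_pos'],s['ft_force'])
E
```

```text
panel centre in slope [0.0735 0.0007 0.1189]
turn needed [0.98 1.38 0.54]
23.625 [ 0.55957517 -0.12564803  0.19559644] [-133.92241384    1.31235152 -176.31377058] [  6.56211935  30.96267908  30.74876003  90.41077654 -47.37177888
  96.10085462 -38.58578225] [-1.21544425 -0.19915909 -2.35885845]
```

arm_command --pt "-0.05 0.5 -0.5 0.16 0.23 0.1 0.05" --pt "-0.05 0.5 -0.5 0 0 0 0.05" --pt "-0.05 0.5 -0.5 0 0 0 0.05" --pt "-0.05 0.5 -0.5 0 0 0 0.05" --pt "0 0.4 -0.4 0 0 0 0.05" --pt "0 0 0 0 0 0 0.05"

```text
t: 24.38
eef_pos: [0.5548, -0.0585, 0.1332]
eef_rot: [-134.8, 0.1, -175.4]
ft_force: [0.7, -0.8, -2.2]
finger_gap: 0.157
```

```bash
python3 - <<'E'
from tgt import *
slope_pose(); s=arm.read_state();print(s['t'],s['eef_pos'],s['ft_force'])
o=[]
for c in ['side','scene']:
    F,G=grab(c); u,v=px(F,G,(.557,-.05,.08)).astype(int); o.append(cv2.resize(F['image'][v-50:v+50,u-50:u+50],(400,400),interpolation=cv2.INTER_CUBIC))
cv2.imwrite('pics/p1.png',np.hstack(o)[:,:,::-1])
E
```

```text
panel centre in slope [0.0775 0.0015 0.0272]
turn needed [ 0.17  0.11 -0.43]
24.375 [ 0.55482925 -0.0585131   0.133198  ] [ 0.72110231 -0.83591694 -2.15513181]
```

View pics/p1.png

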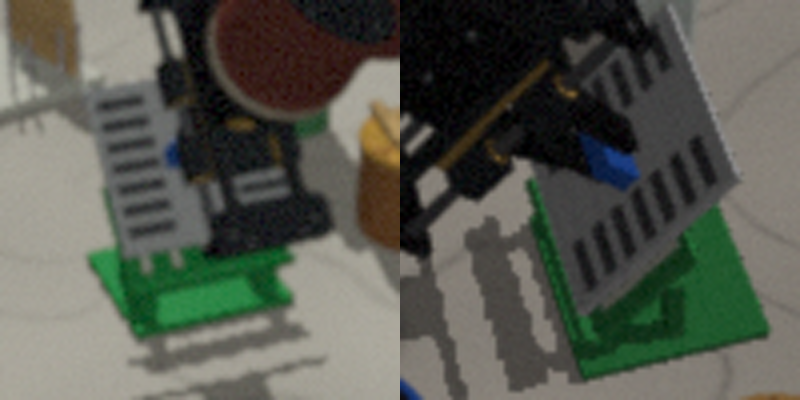

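arm_command --pt "0 0.25 -0.25 0 0 0 0.05" --pt "0 0.25 -0.25 0 0 0 0.05" --pt "0 0 0 0 0 0 0.05"

```text
t: 24.85
eef_pos: [0.5557, -0.048, 0.1212]
eef_rot: [-134.7, 0.2, -175.5]
ft_force: [-1.0, -0.5, -2.4]
finger_gap: 0.157
```

```bash
python3 - <<'E'
from tgt import *
slope_pose(); s=arm.read_state();print(s['t'],s['ft_force'])
E
```

```text
panel centre in slope [ 0.0763 -0.0003  0.0114]
turn needed [ 0.28  0.25 -0.25]
24.85 [-1.04999534 -0.4599057  -2.37061259]
```

arm_command --pt "0 0.1 -0.1 0 0 0 0.05" --pt "0 -0.05 -0.25 0 0 0 0.05" --pt "0 -0.1 -0.2 0 0 0 0.05" --pt "0 0 0 0 0 0 0.05"

```text
t: 25.35
eef_pos: [0.5559, -0.0501, 0.1071]
eef_rot: [-134.7, 0.3, -175.6]
ft_force: [0.4, -0.5, 0.1]
finger_gap: 0.157
```

```bash
python3 - <<'E'
from tgt import *
slope_pose(); s=arm.read_state();print(s['t'],s['ft_force'])
E
```

```text
panel centre in slope [ 0.0649 -0.0004  0.0029]
turn needed [ 0.28  0.29 -0.2 ]
25.35 [ 0.36500527 -0.45718831  0.12846906]
```

arm_command --pt "0 -0.12 -0.12 0 0 0 0.05" --pt "0 0 0 0 0 0 0.05"

```text
t: 25.6
eef_pos: [0.5561, -0.053, 0.1044]
eef_rot: [-134.8, 0.3, -175.5]
ft_force: [-0.7, 1.7, -0.2]
finger_gap: 0.157
```

arm_command --pt "0 -0.08 -0.12 0 0 0 0.05" --pt "0 0 0 0 0 0 0.05"

```text
t: 25.85
eef_pos: [0.5562, -0.0531, 0.1041]
eef_rot: [-135.1, 0.4, -175.4]
ft_force: [0.2, -1.2, -2.2]
finger_gap: 0.159
```

```bash
python3 - <<'E'
from tgt import *
slope_pose(); s=arm.read_state();print(s['t'],s['ft_force'])
E
```

```text
panel centre in slope [ 0.0609 -0.0005  0.0029]
turn needed [-0.09  0.42 -0.42]
25.85 [ 0.18934429 -1.15245154 -2.23510303]
```

arm_command --pt "0 -0.1 -0.15 0 0 0 0.05" --pt "0 0 0 0 0 0 0.05"

```text
t: 26.1
eef_pos: [0.5563, -0.0532, 0.1038]
eef_rot: [-135.4, 0.6, -175.2]
ft_force: [0.6, -0.2, -1.9]
finger_gap: 0.162
```

arm_command --pt "0 0 0 0 0 0 0.4" --pt "0 0 0 0 0 0 0.4" --pt "0 0 0 0 0 0 0.4" --pt "0 -0.3 0.3 0 0 0 0.4" --pt "0 -0.6 0.6 0 0 0 0.4" --pt "0 -0.7 0.7 0 0 0 0.4" --pt "0 -0.7 0.7 0 0 0 0.4" --pt "0 -0.7 0.7 0 0 0 0.4"

```text
t: 27.1
eef_pos: [0.5557, -0.1341, 0.1829]
eef_rot: [-135.3, 0.5, -175.3]
ft_force: [0.9, -0.7, 0.1]
finger_gap: 0.401
```

```bash
python3 - <<'E'
from tgt import *
s=arm.read_state();print(s['t'],s['eef_pos'],s['eef_rot'],s['joint_pos'])
o=[]
for c in ['side','scene','wrist']:
    F,G=grab(c); r=find(c,G,'panel_mid'); print(c,r,[np.round([(np.array(p)-O)@a for a in (xs,ys,zs)],4) for p,_ in r]); 
    if c=='wrist': continue
    u,v=px(F,G,(.557,-.03,.09)).astype(int); o.append(cv2.resize(F['image'][v-50:v+50,u-50:u+50],(400,400),interpolation=cv2.INTER_CUBIC))
cv2.imwrite('pics/p2.png',np.hstack(o)[:,:,::-1])
E
```

```text
27.1 [ 0.55566375 -0.13407815  0.18285887] [-135.28261025    0.47854793 -175.26192057] [  8.07162846  33.30699692  30.32192769  89.36537237 -47.46592225
  97.69624284 -36.79199312]
side [([0.5562, -0.0293, 0.0777], 0.81)] [array([ 0.0589, -0.0022,  0.0015])]
scene [([0.5532, -0.0283, 0.0826], 0.96)] [array([0.0632, 0.0007, 0.0041])]
wrist [([0.5589, -0.0337, 0.0787], 0.95)] [array([ 0.0564, -0.0046,  0.0054])]
```

View pics/p2.png

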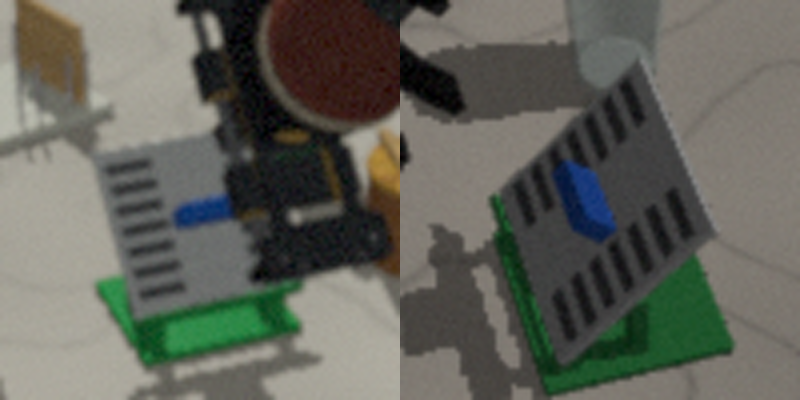

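arm_command --pt "0 -0.2 0.9 -1 -0.07 0 0.4" --pt "0 0 0.9 -1 -0.07 0 0.4" --pt "0 0.4 0.9 -1 -0.07 0 0.4" --pt "0 0.6 0.9 -1 -0.07 0 0.4" --pt "0 0.8 0.4 -1 -0.07 0 0.4" --pt "0 0.8 0 -1 -0.07 0 0.4" --pt "0 0.8 0 -1 -0.07 0 0.4" --pt "0 0.8 0 -1 -0.07 0 0.4" --pt "0 0.8 0 -1 -0.07 0 0.4" --pt "0 0.8 0 -1 -0.07 0 0.4" --pt "0 0.8 0 -1 -0.07 0 0.4" --pt "0 0.6 0 -1 -0.07 0 0.4"

```text
t: 28.9
eef_pos: [0.551, 0.0586, 0.2762]
eef_rot: [-61.5, -0.9, -175.0]
ft_force: [-0.2, -0.7, 0.3]
finger_gap: 0.405
```

arm_command --pt "0 0.3 0 -1 -0.07 0 0.4" --pt "0 0.2 -0.2 -1 -0.07 0 0.4" --pt "0 0 -0.4 -0.7 -0.07 0 0.4" --pt "0 0 0 0 0 0 0.4"

```text
t: 29.4
eef_pos: [0.5482, 0.079, 0.2568]
eef_rot: [-44.6, -1.4, -174.5]
ft_force: [-0.6, -0.6, -0.0]
finger_gap: 0.402
```

```bash
cat >> tgt.py <<'E'
def edge_pose(top=None):
    T=tool(); c=T[:3,3]-O
    print('TCP in slope',np.round([c@xs,c@ys,c@zs],4))
    W=np.column_stack([ys,-xs,zs]); print('turn needed',R.from_matrix(W@T[:3,:3].T).as_rotvec(degrees=True).round(2))
    print('to grasp (world)',np.round(O+.113*xs+.003*zs-.002*ys-T[:3,3],4))
E
python3 - <<'E'
from tgt import *
edge_pose();s=arm.read_state();print(s['t'],s['eef_pos'],s['eef_rot'],s['joint_pos'])
F,G=grab('wrist','e1.png'); r=find('wrist',G,'panel_mid'); print(r,[np.round([(np.array(p)-O)@a for a in (xs,ys,zs)],4) for p,_ in r])
E
```

```text
TCP in slope [ 0.2623 -0.0022  0.0514]
turn needed [ 0.53 -1.4  -1.33]
to grasp (world) [ 0.0051 -0.0713 -0.1398]
29.4 [0.54821967 0.07897644 0.25683435] [ -44.58834437   -1.43638238 -174.46068002] [ -53.71466229   20.33431642   22.61326113   95.62678808   31.88198754
   89.05554924 -122.10969333]
[([0.5584, -0.0326, 0.081], 0.82), ([0.602, -0.3655, 0.0589], 0.46)] [array([ 0.0588, -0.0041,  0.0062]), array([-0.1938, -0.0231,  0.2276])]
```

arm_command --pt "0 0.1 -0.7 0.1 -0.2 -0.2 0.4" --pt "0 0 -0.8 0 0 0 0.4" --pt "0 -0.3 -0.8 0 0 0 0.4" --pt "0 -0.4 -0.8 0 0 0 0.4" --pt "0 -0.3 -0.4 0 0 0 0.4" --pt "0 0 0 0 0 0 0.4"

```text
t: 30.25
eef_pos: [0.5504, 0.0508, 0.1714]
eef_rot: [-45.7, 0.3, -176.1]
ft_force: [-0.1, -0.2, 0.0]
finger_gap: 0.395
```

```bash
python3 - <<'E'
from tgt import *
edge_pose();s=arm.read_state();print(s['t'],s['joint_pos'])
F,G=grab('wrist','e2.png')
c=[O+a*xs+b*ys+.003*zs for a,b in [(.12,-.067),(.12,.063),(0,-.067),(0,.063)]]
print([px(F,G,p).round(0) for p in c])
for n in ['side','scene']:
    f,E=grab(n); r=find(n,E,'panel_mid'); print(n,[np.round([(np.array(p)-O)@a for a in (xs,ys,zs)],4) for p,_ in r])
E
```

```text
TCP in slope [ 0.182  -0.0023  0.0109]
turn needed [-0.76  0.22  0.34]
to grasp (world) [ 0.0029 -0.0432 -0.0544]
30.25 [ -51.42966276   23.78405985   22.93468203  101.77725473   31.07152377
   78.80752569 -127.3296988 ]
[array([304., 117.]), array([307., 323.]), array([311., 116.]), array([312., 252.])]
side []
scene [array([0.0683, 0.0031, 0.0033])]
```

View pics/e2.png

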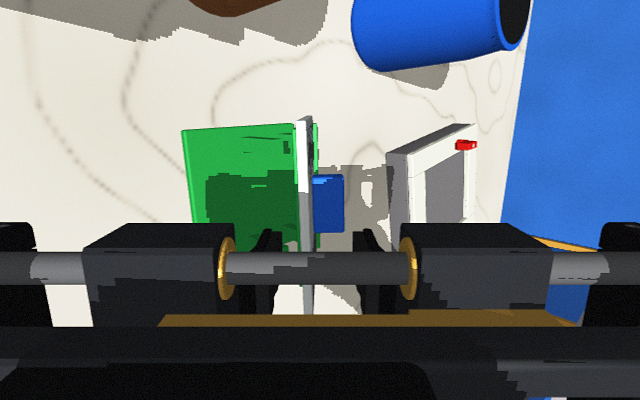

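arm_command --pt "0 0.2 -0.25 -0.1 0 0 0.4" --pt "0 -0.4 -0.4 0 0 0 0.4" --pt "0 -0.5 -0.5 0 0 0 0.4" --pt "0 -0.5 -0.5 0 0 0 0.4" --pt "0.1 -0.4 -0.4 0 0 0 0.4" --pt "0 0 0 0 0 0 0.4"

```text
t: 31.25
eef_pos: [0.553, 0.009, 0.1169]
eef_rot: [-45.1, 0.3, -176.0]
ft_force: [-0.3, 0.6, 0.5]
finger_gap: 0.401
```

```bash
python3 - <<'E'
from tgt import *
edge_pose();s=arm.read_state();print(s['t'],s['ft_force'])
E
```

```text
TCP in slope [ 0.1138 -0.0018  0.002 ]
turn needed [-0.16  0.26  0.26]
to grasp (world) [ 0.0003 -0.0013  0.0001]
31.25 [-0.30409853  0.64320823  0.52399631]
```

arm_command --pt "0 0 0 0 0 0 0.0" --pt "0 0 0 0 0 0 0.0" --pt "0 0 0 0 0 0 0.0" --pt "0 0 0 0 0 0 0.0" --grip_force 40

```text
t: 31.75
eef_pos: [0.5538, 0.0095, 0.1183]
eef_rot: [-45.1, 0.3, -176.0]
ft_force: [-0.2, -2.6, 5.9]
finger_gap: 0.068
```

arm_command --pt "0 0 0.3 0 0 0 0" --pt "0 0 0.6 0 0 0 0" --pt "0 0 0.9 0 0 0 0" --pt "0 0 0.9 0 0 0 0"

```text
t: 32.25
eef_pos: [0.5529, 0.0105, 0.1881]
eef_rot: [-45.2, 0.2, -175.9]
ft_force: [0.2, 0.6, -1.8]
finger_gap: 0.065
```

arm_command --pt "0 0 0.9 0.2 0 0 0" --pt "0 0 0.9 0.7 0.05 0 0" --pt "0 0.1 0.9 0.9 0.07 0 0" --pt "0 0.2 0.8 0.95 0.07 0 0" --pt "0 0.4 0.5 0.95 0.07 0 0" --pt "0 0.5 0.2 0.95 0.07 0 0" --pt "0 0.5 0 0.95 0.07 0 0" --pt "0 0.5 0 0.95 0.07 0 0" --pt "0 0.5 0 0.9 0.07 0 0" --pt "0 0.4 0 0 0 0 0"

```text
t: 33.5
eef_pos: [0.5518, 0.0905, 0.3087]
eef_rot: [-92.0, 0.9, -176.1]
ft_force: [0.1, 0.3, -1.9]
finger_gap: 0.061
```

arm_command --pt "-0.1 0.5 0 0 0 0.8 0" --pt "-0.2 0.5 0 0 0 1 0" --pt "-0.2 0.5 0 0 0 1 0" --pt "-0.2 0.5 0 0 0 1 0" --pt "-0.2 0.5 0 0 0 1 0" --pt "-0.2 0.5 0 0 0 1 0" --pt "-0.2 0.5 0 0 0 1 0" --pt "-0.2 0.5 0 0 0 1 0" --pt "-0.2 0.5 0 0 0 1 0" --pt "-0.2 0.5 0 0 0 1 0"

```text
t: 34.75
eef_pos: [0.4978, 0.2269, 0.3111]
eef_rot: [-90.8, 0.2, -114.3]
ft_force: [0.2, 0.7, -2.2]
finger_gap: 0.066
```

Remaining: (-0.022, +0.104, 0), yaw +44.

arm_command --pt "-0.1 0.5 0 0 0 1 0" --pt "-0.1 0.5 0 0 0 1 0" --pt "-0.1 0.5 0 0 0 1 0" --pt "-0.1 0.5 -0.3 0 0 1 0" --pt "-0.1 0.5 -0.3 0 0 1 0" --pt "-0.1 0.5 -0.3 0 0 1 0" --pt "-0.1 0.5 -0.3 0 0 0.9 0" --pt "0 0.2 0 0 0 0.1 0" --pt "0 0 0 0 0 0 0"

```text
t: 35.88
eef_pos: [0.4733, 0.3301, 0.2824]
eef_rot: [-90.5, -0.8, -69.9]
ft_force: [-0.7, -0.1, -2.3]
finger_gap: 0.063
```

```bash
cat > rk.py <<'E'
from h import *
def rack_pose(C=(.4755,.3305),yaw=20.2):
    T=tool(); a=np.radians(yaw); rx=np.array([np.cos(a),np.sin(a),0]); ry=np.array([-rx[1],rx[0],0])
    W=np.column_stack([-ry,[0,0,-1],rx]); d=T[:3,3]-np.r_[C,0]
    print('TCP in rack',np.round([d@rx,d@ry,d[2]],4),'bottom z',round(T[2,3]+.114*T[2,1],4),'to go',np.round(-d[:2],4),'turn',R.from_matrix(W@T[:3,:3].T).as_rotvec(degrees=True).round(2))
E
python3 - <<'E'
from rk import *
rack_pose(); s=arm.read_state();print(s['t'],s['eef_pos'],s['eef_rot'],s['joint_pos'])
for n in ['scene','side','wrist']:
    f,E=grab(n,'r_'+n+'.png'); print(n,find(n,E,'rack'),find(n,E,'panel_mid'))
E
```

```text
TCP in rack [-0.0022  0.0004  0.2824] bottom z 0.1684 to go [0.0022 0.0004] turn [ 0.94 -0.15  0.13]
35.875 [0.47326093 0.33014885 0.282356  ] [-90.46105964  -0.83194447 -69.92954922] [-48.06212674  10.04766547   9.63017717  91.35652292  -1.04757789
  79.4376975  -18.30125476]
scene [([0.4703, 0.3296, 0.0022], 0.82), ([0.3743, 0.0159, 0.0529], 0.74)] [([0.4715, 0.3302, 0.2316], 0.69)]
side [([0.4739, 0.3295, 0.0006], 0.84), ([0.557, -0.0672, 0.0391], 0.71)] [([0.4789, 0.3265, 0.2281], 0.59), ([0.5563, -0.0666, 0.0351], 0.16)]
wrist [([0.4748, 0.3255, 0.0034], 0.8)] [([0.4778, 0.3264, 0.2279], 0.79)]
```

```bash
cat > fit.py <<'E'
from h import *
from scipy.optimize import differential_evolution
V=[]
for n in ['scene','side']:
    f,E=grab(n); V.append((n+'0.png',f,E))
f,_=grab('wrist'); T=np.eye(4); T[:3,:3]=R.from_euler('xyz',[-89.43242381,-0.12924934,-22.67796729],degrees=True).as_matrix(); T[:3,3]=[0.43407035,0.30779038,0.37986273]
V.append(('w1.png',f,T@np.array(f['T_tool_cam'])))
D=[];S=4
for n,f,E in V:
    im=cv2.imread('pics/'+n); u,v=px(f,E,[.475,.33,.05]).astype(int); h=85 if n[0]=='w' else 45
    c=im[v-h:v+h,u-h:u+h]; hsv=cv2.cvtColor(cv2.resize(c,None,fx=S,fy=S,interpolation=cv2.INTER_CUBIC),cv2.COLOR_BGR2HSV)
    H,Sa,Va=[hsv[...,i].astype(int) for i in range(3)]
    col=(Sa>95)&(H<35)&(Va>40); yel=col&(H>=20); tan=col&(H<20)
    k=np.ones((5,5),np.uint8); ms=[cv2.morphologyEx(m.astype(np.uint8),cv2.MORPH_OPEN,k) for m in (yel,tan)]
    D.append((f,E,u-h,v-h,ms)); print(n,[int(m.sum()/S/S) for m in ms])
def box(p,s,h):
    cx,cy,a=p[0],p[1],np.radians(p[2]); r=np.array([[np.cos(a),-np.sin(a)],[np.sin(a),np.cos(a)]])
    return [np.r_[r@[s*.05+i*.004,j*.05]+[cx,cy],z] for i in(-1,1) for j in(-1,1) for z in(.014,h)]
def ious(p,views=D):
    o=[]
    for f,E,u0,v0,ms in views:
        for s,h,m in zip((-1,1),(p[3],p[4]),ms):
            q=np.array([(px(f,E,P)-[u0,v0]+.5)*S-.5 for P in box(p,s,h)]); g=np.zeros_like(m); cv2.fillConvexPoly(g,cv2.convexHull(q.astype(np.float32)).astype(np.int32),1)
            o.append((g&m).sum()/max(1,(g|m).sum()))
    return o
B=[(.462,.488),(.318,.342),(16,24),(.06,.09),(.06,.09)]
r=differential_evolution(lambda p:-np.mean(ious(p)),B,maxiter=40,seed=0,popsize=10); print('all',r.x.round(4),np.round(ious(r.x),2))
for i in range(3):
    r=differential_evolution(lambda p:-np.mean(ious(p,D[i:i+1])),B,maxiter=25,seed=0,popsize=8); print(V[i][0],r.x.round(4),np.round(-r.fun,2))
E
python3 fit.py
```

```text
scene0.png [632, 629]
side0.png [270, 1136]
w1.png [802, 1441]
all [ 0.476   0.3303 20.7358  0.0805  0.087 ] [0.83 0.82 0.86 0.16 0.94 0.87]
scene0.png [ 0.47    0.332  21.7546  0.0785  0.0793] 0.93
side0.png [ 0.4763  0.3256 18.5874  0.0798  0.0802] 0.53
w1.png [ 0.4763  0.3305 20.8914  0.0746  0.0826] 0.94
```

arm_command --pt "0 0 -0.4 0.15 0 0.05 0" --pt "0 0 -0.7 0 0 0 0" --pt "0 0 -0.8 0 0 0 0" --pt "0 0 -0.8 0 0 0 0" --pt "0 0 -0.5 0 0 0 0" --pt "0 0 0 0 0 0 0"

```text
t: 37.22
eef_pos: [0.4723, 0.3281, 0.1943]
eef_rot: [-90.3, 0.1, -69.6]
ft_force: [-0.4, 0.6, -1.9]
finger_gap: 0.064
```

```bash
python3 - <<'E'
from rk import *
rack_pose((.4738,.3300),20.5); s=arm.read_state();print(s['t'],s['eef_pos'],s['eef_rot'],s['ft_force'])
for n in ['scene','side','wrist']:
    f,E=grab(n,'r2_'+n+'.png'); print(n,find(n,E,'panel_mid'))
E
```

```text
TCP in rack [-0.0021 -0.0013  0.1943] bottom z 0.0803 to go [0.0015 0.0019] turn [ 0.06 -0.34  0.14]
37.225 [0.47229384 0.32806214 0.19433159] [-9.03405935e+01  6.53748556e-02 -6.96418493e+01] [-0.43234767  0.62677848 -1.9358907 ]
scene [([0.4712, 0.328, 0.1432], 0.57), ([0.7435, 0.0075, 0.0439], 0.41)]
side [([0.4754, 0.3273, 0.1405], 0.7)]
wrist [([0.4753, 0.3257, 0.1411], 0.77)]
```

arm_command --pt "0.07 0.05 -0.2 0 0 0 0" --pt "0 0 -0.4 0 0 0 0" --pt "0 0 -0.4 0 0 0 0" --pt "0 0 0 0 0 0 0"

```text
t: 38.02
eef_pos: [0.4751, 0.3302, 0.17]
eef_rot: [-90.1, 0.2, -69.6]
ft_force: [-0.1, 0.0, -2.3]
finger_gap: 0.069
```

```bash
python3 - <<'E'
from rk import *
rack_pose((.4738,.3300),20.5); s=arm.read_state();print(s['t'],s['ft_force'],s['moment'])
E
```

```text
TCP in rack [ 0.0013 -0.0003  0.17  ] bottom z 0.056 to go [-0.0013 -0.0002] turn [-0.1  -0.16  0.13]
38.025 [-0.13868041  0.00317173 -2.27528142] [-0.03228027 -0.03814404 -0.01659016]
```

arm_command --pt "-0.03 -0.01 -0.3 0 0 0 0" --pt "0 0 -0.4 0 0 0 0" --pt "0 0 -0.3 0 0 0 0" --pt "0 0 0 0 0 0 0"

```text
t: 38.52
eef_pos: [0.4742, 0.3298, 0.143]
eef_rot: [-90.1, 0.1, -69.6]
ft_force: [-0.6, -0.5, -2.0]
finger_gap: 0.07
```

```bash
python3 - <<'E'
from rk import *
rack_pose((.4738,.3300),20.5); s=arm.read_state();print(s['t'],s['ft_force'],s['moment'])
for n in ['scene','side']:
    f,E=grab(n); print(n,find(n,E,'panel_mid'))
E
```

```text
TCP in rack [ 0.0003 -0.0003  0.143 ] bottom z 0.029 to go [-0.0004  0.0002] turn [-0.08 -0.18  0.13]
38.525 [-0.56255684 -0.45868689 -1.98059495] [-0.07354619  0.05547497  0.01781598]
scene [([0.4732, 0.3289, 0.0008], 0.63), ([0.4713, 0.3307, 0.0927], 0.61)]
side [([0.4796, 0.3274, 0.0909], 0.83)]
```

Free in the slot; lower the last ~17 mm gently.

arm_command --pt "0 0 -0.3 0 0 0 0" --pt "0 0 -0.2 0 0 0 0" --pt "0 0 0 0 0 0 0"

```text
t: 39.1
eef_pos: [0.4749, 0.3304, 0.1311]
eef_rot: [-90.0, 0.2, -69.6]
ft_force: [-0.1, 0.1, -1.7]
finger_gap: 0.066
```

arm_command --pt "0 0 -0.12 0 0 0 0" --pt "0 0 0 0 0 0 0"

```text
t: 39.35
eef_pos: [0.4751, 0.3306, 0.1282]
eef_rot: [-90.0, 0.2, -69.6]
ft_force: [0.3, 0.0, -1.3]
finger_gap: 0.065
```

arm_command --pt "0 0 -0.12 0 0 0 0" --pt "0 0 0 0 0 0 0"

```text
t: 39.6
eef_pos: [0.4756, 0.3325, 0.1273]
eef_rot: [-89.8, 0.3, -69.6]
ft_force: [0.8, 0.6, -1.1]
finger_gap: 0.064
```

arm_command --pt "0 -0.03 -0.2 0 0 0 0" --pt "0 0 0 0 0 0 0"

```text
t: 39.85
eef_pos: [0.4771, 0.334, 0.1269]
eef_rot: [-89.5, 0.5, -69.5]
ft_force: [-2.6, -2.1, -3.6]
finger_gap: 0.06
```

arm_command --pt "-0.1 -0.13 0.02 -0.08 0 0 0" --pt "0 0 0 0 0 0 0" --pt "0 0 0 0 0 0 0"

```text
t: 40.22
eef_pos: [0.4745, 0.3301, 0.1267]
eef_rot: [-89.7, 0.0, -69.6]
ft_force: [0.4, 0.4, -0.3]
finger_gap: 0.067
```

```bash
python3 - <<'E'
from rk import *
rack_pose((.4742,.3300),20.5); s=arm.read_state();print(s['t'],s['ft_force'],s['moment'])
for n in ['scene','side','wrist']:
    f,E=grab(n); print(n,find(n,E,'panel_mid'))
E
```

```text
TCP in rack [ 0.0003 -0.      0.1267] bottom z 0.0127 to go [-0.0003 -0.0001] turn [-0.15  0.3   0.06]
40.225 [ 0.35576732  0.39358741 -0.32462557] [-0.01703455  0.13728549  0.04083296]
scene [([0.4699, 0.3315, 0.0778], 0.77)]
side [([0.4756, 0.328, 0.0704], 0.81)]
wrist [([0.4786, 0.328, 0.0721], 0.97)]
```

arm_command --pt "0 0 -0.05 0 0 0 0" --pt "0 0 0 0 0 0 0.3" --pt "0 0 0 0 0 0 0.3" --pt "0 0 0 0 0 0 0.3"

```text
t: 41.02
eef_pos: [0.4754, 0.3306, 0.1271]
eef_rot: [-89.5, 0.1, -69.6]
ft_force: [-0.2, -0.5, 0.0]
finger_gap: 0.275
```

arm_command --pt "0 0 0.4 0 0 0 0.3" --pt "0 0 0.7 0 0 0 0.3" --pt "0 0 0.9 0 0 0 0.3" --pt "0 0 0.9 0 0 0 0.3" --pt "0 0 0.9 0 0 0 0.3" --pt "0 0 0.5 0 0 0 0.3" --pt "0 0 0 0 0 0 0.3" --pt "0 0 0 0 0 0 0.3"

```text
t: 42.02
eef_pos: [0.4756, 0.3307, 0.244]
eef_rot: [-89.3, 0.2, -69.6]
ft_force: [-0.3, 0.4, -0.4]
finger_gap: 0.302
```

```bash
python3 - <<'E'
from rk import *
s=arm.read_state();print(s['t'],s['eef_pos'],s['ft_force'])
for n in ['scene','side','wrist']:
    f,E=grab(n,'z_'+n+'.png'); print(n,[(q,find(n,E,q)[:1]) for q in ['panel_mid','bottle_mid','jug_mid','peg_tin_mid','tumbler_mid']])
a=np.radians(20.5)
# upright check: aluminium top edge seen by wrist camera
for z in (.132,.072): print([px(f,E,[.4745-np.sin(a)*k,.330+np.cos(a)*k,z]).round(0).tolist() for k in(-.065,0,.065)])
E
```

```text
42.025 [0.47558033 0.33071977 0.24395337] [-0.27664006  0.3995755  -0.39969759]
scene [('panel_mid', [([0.4714, 0.3298, 0.0782], 0.73)]), ('bottle_mid', [([0.7018, 0.1848, 0.0984], 0.87)]), ('jug_mid', [([0.7285, -0.2021, 0.076], 0.96)]), ('peg_tin_mid', [([0.7426, 0.0092, 0.0399], 0.57)]), ('tumbler_mid', [([0.3726, 0.0131, 0.0548], 0.72)])]
side [('panel_mid', [([0.4776, 0.3266, 0.0705], 0.73)]), ('bottle_mid', [([0.705, 0.182, 0.0907], 0.76)]), ('jug_mid', [([0.7316, -0.1977, 0.074], 0.72)]), ('peg_tin_mid', [([0.7017, 0.1786, 0.0928], 0.68)]), ('tumbler_mid', [([0.3783, 0.0144, 0.0514], 0.85)])]
wrist [('panel_mid', [([0.4767, 0.3262, 0.075], 0.68)]), ('bottle_mid', []), ('jug_mid', []), ('peg_tin_mid', []), ('tumbler_mid', [])]
[[312.0, 286.0], [312.0, 206.0], [311.0, 116.0]]
[[312.0, 256.0], [312.0, 189.0], [312.0, 116.0]]
```

```bash
python3 -c "
from bench import arm
print(arm.close_job())"
```

```text
the job is handed in; nothing more can be done
None
```

The job is handed in after about 42 s of robot time, and by my measurements the panel is standing in the middle slot of the rack. The 12-picture limit was used up, so I checked the final placement by numbers only.

- **Turn buttons:** I turned both aside, and a picture confirmed that they cleared the panel.
- **Sloping stand:** I lifted the panel by its blue grip and laid it, grip up, on the stand. The cameras put its centre 56 to 63 mm up the slope, against 60 mm for a panel resting on the lip.
- **Rack:** I gripped the raised top edge and lowered the panel upright into the middle slot. The downward motion stopped with the lower edge at about 12.7 mm (the rack floor is at 12 mm) and the force showed the floor carrying the panel, so I let go and rose clear.

**Last checks:**
- **Panel:** After release it did not drop. Its centre reads 70 to 78 mm up depending on the camera, and 72 mm is expected; the spread is about what the cameras showed earlier.
- **Bystanders:** The tumbler, bottle and jug read within about 5 mm of their starting places. The peg tin did too in the scene camera, but the side camera mistook the bottle for it, so its place rests on that one view.
- **Gripper contact:** While I pressed the panel onto the rack floor, the gripper drifted a few millimetres sideways. I moved it back before opening, and the wrist force stayed below about 7 N at every reading.

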